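# Hang a clay cuff in the viewer and click the magnifier up to it

## Robot

A 7-joint arm with a two-finger parallel gripper is mounted at the origin on the work surface. World frame = base frame: x ahead of the robot, y to its left, z up, the work surface at z = 0. Lengths are in m, angles in rad, forces in N, time in s.
With the tool pointing down it reaches from about 0.425 to 0.925 m from the base axis. Payload 6.8 kg.
Tool frame: the origin (TCP) lies on the front face of the gripper's body, between the roots of the fingers; the fingertips stand 73 mm ahead of it and the grasp point (between the pads) lies 54 mm ahead of it (env.nose_length is the distance from the TCP to the fingertips, in m); z points along the fingers, y is the line along which they close (so a half turn about z gives the same grasp; the last joint's range is limited). The gripper opens to 85 mm and grips with 20 to 120 N. Pads are 22 mm wide; open, the fingers measure 114 mm over their backs; the gripper's body (76 mm by 85 mm) begins 54 mm behind the grasp point. The pads swing forward as they close: fully open they stand 13 mm farther back than shut.
Start: joints at [1.221, 0.477, 0.022, 1.555, -0.011, 1.109, -0.083], TCP at [0.162, -0.655, 0.304] pointing down, gripper open.
Joint ranges: [-2.96, 2.96], [-0.34, 2.1], [-1.41, 1.46], [0.24, 2.44], [-1.37, 4.51], [0.17, 1.92], [-2.96, 2.96]. Speed limits (rad/s): [2.39, 2.39, 3.14, 3.14, 3.14, 3.14, 3.14].

## Interface

Orientations are given as a unit quaternion [w, x, y, z].
In Python, from cell import env, kin, camera, calibration, job gives the robot as it stands. The module is installed in compiled form; this text tells all that it offers. Calls block until the motion is done:
- env.reach(position, orientation): joint-space move of the TCP to a pose.
- env.movel(position, velocity=0.15, rot=None, stop_force=None): straight line of the TCP; rot=None keeps the orientation; velocity is the mean speed in m/s. With stop_force (N) it stops when the force on the tool has changed by that much, and returns True; else False.
- env.goto_joints(angles): joint-space move.
- env.grip(opening, f_grip=None): finger opening in m; f_grip is the grip in N (None keeps the last); returns when the fingers have stopped.
- env.dwell(seconds).
- kin.inverse_kinematics(position, orientation): joint angles nearest the present ones, or None.
- env.get_state(): the state.
- camera(name): name is "scene" or "top"; returns (picture, depth): 420x560x3 uint8, blue, green, red; 420x560 float32, m along the optical axis (not along the pixel's ray), 0 where there is no reading.
- calibration(name): a dict with "fx", "fy", "cx", "cy" (pixels), "k1" (the pictures are not rectified: a ray, as slopes to the right and down, at radius r is drawn at 1 + k1 r^2 times it, then the intrinsics apply), "rvec" (rotation vector, rad) and "tvec" (3), from world to camera coordinates, as OpenCV has them. Camera axes: x right, y down, z forward; pixel columns grow to the right and rows downward; lengths in m; the calibration is good to about 2 mm. A picture is of the moment at which its call begins. calibration takes no time and is no camera call.
A pose or a line that the arm cannot do raises env.PlanningError and nothing moves.
- job.job_done(): hands the job in; it is judged then, once.
The state is a dict: "time": time; "qpos": joint angles; "joint_velocities": joint speeds; "joint_torque": joint torques, N m; "tcp_pos": TCP position; "orientation": TCP orientation; "force": force on the tool from outside, world axes, zero at the start; "torque": the same for the moment, N m; "opening": finger opening in m; "gripper_force": force on a finger pad.
Only numpy, scipy, OpenCV 4.12 (cv2) and the standard library are available. Lean on these libraries where they do the work, as an engineer would, in place of code of your own. Each camera call takes 0.05 s, during which the arm holds its last target. There are 200 camera calls.

## Task

Hang the open clay cuff astride the viewer's horizontal bar so that it hangs by itself. Then push the upright post of the sprung click lever round, away from you, exactly four clicks from rest (feel each one; never go on to a fifth) to bring the magnifier up, and finish while still holding the post there. Leave the other things where they are.

Things in the scene. Friction and masses are not known exactly. Their poses are not given: they have to be found in the camera images.
- cuff: Open clay cuff: white rigid inverted U, loose, about 70 g, standing on its two leg ends at the robot's left. 52 mm wide over the legs (own x), 26 mm band (own y), 52 mm tall, wall 6 mm, 40 mm gap between the legs, open below. Outside flat for the lower 26 mm, above it a half-round arch. Grasp from above across the legs, along its x. Origin midway between the leg ends.
- cuff_mid (a point): Centre of the cuff, 26 mm above its leg ends, axes as the cuff's. When it hangs level on the bar this point is 14 mm below the bar's axis and the cuff's y lies along the bar.
- bar_mid (a point): Middle of the viewer's fixed horizontal steel bar, on its axis, 125 mm above the table; axes as the stand's, the bar runs along y. The bar is 12 mm round and 150 mm long between two upright posts (14 mm round, centred at its ends, 133 mm tall). Nothing but the base plate lies below it.
- focus_post: Black upright round post at the end of the click lever, right of the stand: 16 mm across, free from 59 to 130 mm above the table, a sleeve that spins freely on its own axis. Origin on its axis, 105 mm above the table (25 mm below its top).
- focus_pivot (a point): The lever's vertical turning axis, at 105 mm above the table like the post's origin; the post circles it at 110 mm radius. Axes as the stand's. Round it a hub of 58 mm radius, all below 62 mm; the lever arm, 20 mm wide, lies below 55 mm.
- lens: The magnifier: an upright ring 80 mm across on a carriage, its top 150 mm above the table, at the start 160 mm beyond the bar (stand's +x). The lever drives it towards the bar, 8 mm a click. Origin under the carriage, 22 mm above the table.
- focus_lever (a joint): Lever angle, rad, counter-clockwise from above: the post moves away from the robot. 0 = at rest on its stop (always the start; post then 120 deg clockwise from the stand's x). A click each 0.16: crests at 0.08, 0.24, 0.40, 0.56, 0.72; notches at 0.16, 0.32, 0.48, 0.64 (fourth), 0.80. Push at the post 3 N entering a notch, 8 N leaving it. End stop 1.0. Sprung: let go, it runs back to 0.
- mug: Bystander: orange mug, 80 mm across, 95 mm tall. Origin under its centre.
- clay_block: Bystander: white clay block 70 x 100 x 42 mm. Origin under its centre.
- bangle: Bystander: closed white clay ring lying flat, 64 mm across, 18 mm high. Origin under its centre.
- lump: Bystander: white lump of clay, 60 mm across, 42 mm tall. Origin under its centre.
- wood_tool: Bystander: wooden modelling tool lying flat, about 140 mm long and 9 mm high. Origin under its handle's middle.
- viewer: The viewer stand, fixed to the table: grey base plate 260 x 290 x 12 mm carrying the bar on the robot's left, the magnifier and the click lever on the right. Its x points away from the robot, y to the left along the bar. Its place and yaw vary.
Not all that is in view belongs to the job. What is shaped like the cuff but red or yellow is not meant.

How it is judged:
By the outcome, as a careful person would: the job done as asked, in the order asked, and still so for the second after the job is handed in, while the arm keeps its last pose, push and grip.
It also fails if it takes over 64 s, if anything falls off the work surface, if the arm or the gripper's body presses on something with over 40 N, if the wrist force passes 120 N, or if a joint passes its speed limit or range.

## Working session

There is one attempt and no reset: what is moved stays moved. The work goes in short steps, each a Python script; the robot and the scene stay as the last script left them, time stands still between calls to the robot, and variables do not carry over. Pictures are saved under pics/ and viewed, at most 10 in all, crops included, and the job is handed in when it is done.

```bash
mkdir -p pics; ls; python3 - <<'E'
from cell import env,kin,camera,calibration,job
import cv2,numpy as np
for n in("scene","top"):
    p,d=camera(n); cv2.imwrite(f"pics/{n}0.png",cv2.resize(p,(800,600),interpolation=cv2.INTER_CUBIC)); np.save(f"pics/{n}0.npy",d); cv2.imwrite(f"pics/{n}0raw.png",p)
    print(n,calibration(n))
s=env.get_state();print(s); print(env.nose_length)
E
```

```text
pics
scene {'fx': 527.6863588835367, 'fy': 527.6863588835367, 'cx': 279.7170501933659, 'cy': 209.66731263536582, 'k1': -0.019332435223373006, 'rvec': array([ 0.89749644,  2.70877834, -0.82548876]), 'tvec': array([ 0.44083724, -0.20710981,  1.50179614])}
top {'fx': 395.55761573373496, 'fy': 395.55761573373496, 'cx': 284.5652941393311, 'cy': 207.5155200622217, 'k1': -0.028419445053415954, 'rvec': array([ 2.11329851, -2.15120017,  0.09951979]), 'tvec': array([0.01321038, 0.51514595, 0.99753765])}
{'time': 0.1, 'qpos': array([ 1.22091581,  0.47776032,  0.02238153,  1.55634235, -0.0114913 ,
        1.10932536, -0.08313411]), 'joint_velocities': array([ 0.00027757, -0.00281188, -0.00074176, -0.00172375, -0.00041723,
        0.00016909,  0.00101834]), 'joint_torque': array([ 5.01525152e-03, -5.97765577e+01,  1.61397178e+00, -2.81957567e+01,
        1.28552175e-02,  5.05752687e-03, -2.02732167e-05]), 'tcp_pos': array([ 0.16149033, -0.6549694 ,  0.30299917]), 'orientation': array([-8.34660920e-04,  9.92703997e-01,  1.20573817e-01, -1.77608617e-04]), 'force': array([ 0.49016017, -0.8287425 , -0.72949588]), 'torque': array([-0.00521221,  0.02047788, -0.02318651]), 'gripper_force': 0.0, 'opening': 0.08524813337961301}
0.0726
```

View pics/scene0.png

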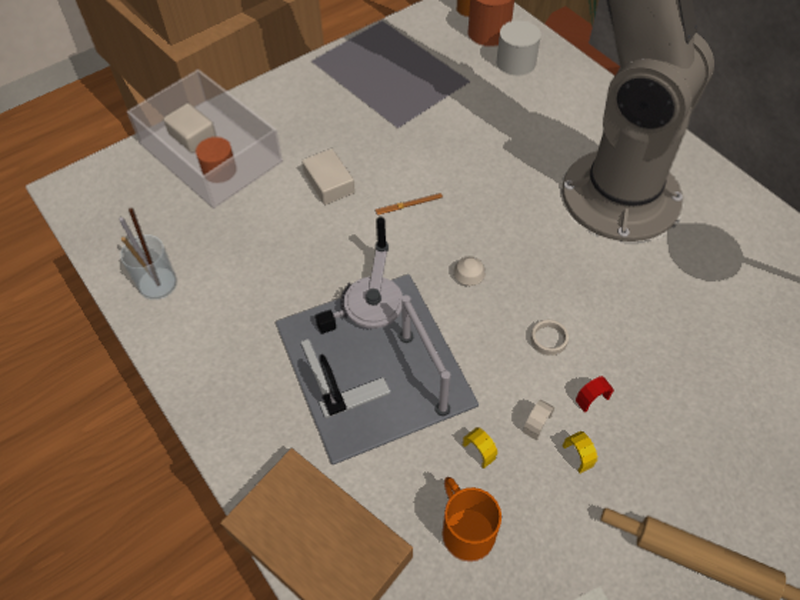

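View pics/top0.png

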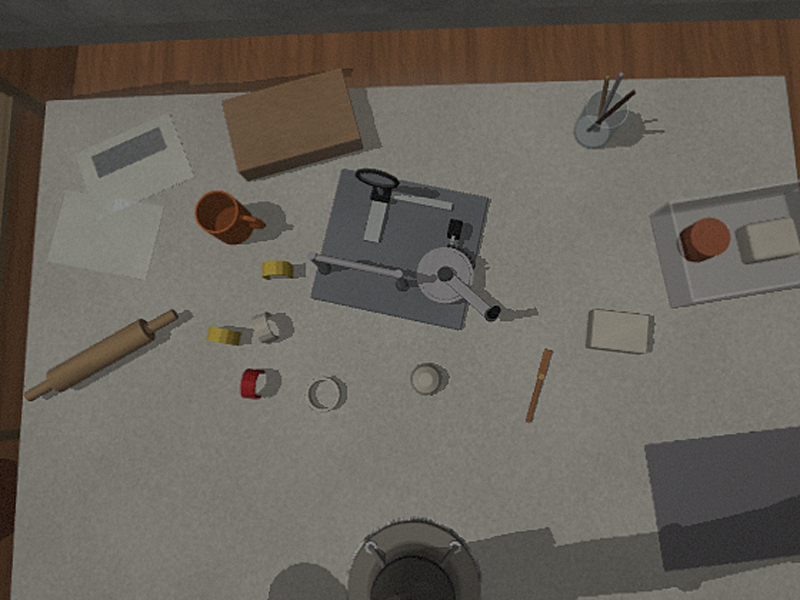

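Scene view: the white U at (540,418) is the cuff. In the top view it is at (266,327). Things it could be mistaken for, in top-view pixels:
- Yellow U's at (277,270) and (223,336).
- Red U at (253,383).
- Closed bangle at (325,393).
- Lump at (426,378).

The white, open, standing one at top (266,327) fits the description. The bar runs from (318,260) to (402,273), and the lever post top is at (492,312).

```bash
cat > h.py <<'E'
import cv2,numpy as np
from scipy.spatial.transform import Rotation as R
from cell import env,kin,camera,calibration,job
def cal(n):
    c=calibration(n); K=np.array([[c['fx'],0,c['cx']],[0,c['fy'],c['cy']],[0,0,1]])
    return K,np.array([c['k1'],0,0,0,0]),c['rvec'],c['tvec']
def cloud(n,d):
    K,D,rv,t=cal(n); h,w=d.shape
    u,v=np.meshgrid(np.arange(w),np.arange(h))
    s=cv2.undistortPoints(np.stack([u,v],-1).reshape(-1,1,2).astype(float),K,D).reshape(h,w,2)
    P=np.dstack([s,np.ones((h,w))])*d[...,None]
    W=(P-t)@R.from_rotvec(rv).as_matrix()
    W[d==0]=np.nan
    return W
def pix(n,P):
    K,D,rv,t=cal(n); return cv2.projectPoints(np.atleast_2d(np.asarray(P,float)),rv,t,K,D)[0].reshape(-1,2)
def ray(n,uv,z):
    K,D,rv,t=cal(n); s=cv2.undistortPoints(np.array([[uv]],float),K,D).ravel()
    M=R.from_rotvec(rv).as_matrix(); o=-M.T@t; r=M.T@np.array([s[0],s[1],1]); return o+r*(z-o[2])/r[2]
def down(yaw):  # tool z down, tool y (closing line) along world dir 'yaw'
    y=np.array([np.cos(yaw),np.sin(yaw),0]); z=np.array([0,0,-1.]); x=np.cross(y,z)
    q=R.from_matrix(np.c_[x,y,z]).as_quat(); return q[[3,0,1,2]]
E
python3 - <<'E'
from h import *
im={}
for n in("scene","top"):
    im[n]=cv2.imread(f"pics/{n}0raw.png")
a=im["top"][205:255,160:210]; b=im["scene"][265:315,350:400]
cv2.imwrite("pics/crop1.png",np.hstack([cv2.resize(x,(400,400),interpolation=cv2.INTER_CUBIC) for x in(a,b)]))
W={n:cloud(n,np.load(f"pics/{n}0.npy")) for n in im}
# cuff points: both clouds
c0=ray("top",(266*.7,327*.7),.04);print("cuff approx",c0)
for n in W:
    w=W[n].reshape(-1,3); m=(np.hypot(w[:,0]-c0[0],w[:,1]-c0[1])<.045)&(w[:,2]>.008)&(w[:,2]<.07)
    g=im[n].reshape(-1,3)[m].astype(int); k=(g.max(1)-g.min(1)<60); p=w[m][k]
    print(n,len(p),p.mean(0),p.max(0),p.min(0))
    np.save(f"pics/cuff_{n}.npy",p)
    for zlo in(.008,.03,.045): 
        q=p[p[:,2]>zlo][:,:2]
        if len(q)>5: print(zlo,len(q),cv2.minAreaRect((q*1000).astype(np.float32)))
# stand points
bar=[ray("top",(u*.7,v*.7),z) for u,v,z in((318,258,.133),(402,272,.133),(492,312,.130),(446,274,.062))];print(np.round(bar,4))
for n in W:
    w=W[n].reshape(-1,3); e1,e2=np.array(bar[0][:2]),np.array(bar[1][:2]); d=(e2-e1)/np.linalg.norm(e2-e1)
    r=w[:,:2]-e1; s=r@d; t=r@np.array([-d[1],d[0]])
    m=(abs(t)<.03)&(s>.0)&(s<.15)&(w[:,2]>.11)&(w[:,2]<.14); q=w[m]; print(n,m.sum(),q.mean(0),q.max(0),q.min(0))
    if len(q)>5: print(cv2.fitLine(q[:,:2].astype(np.float32),cv2.DIST_HUBER,0,.001,.001).ravel())
    m=(np.linalg.norm(w[:,:2]-bar[2][:2],axis=1)<.03)&(w[:,2]>.075)&(w[:,2]<.14); q=w[m]; print("post",m.sum(),q.mean(0),q.max(0),q.min(0))
    m=(np.linalg.norm(w[:,:2]-bar[3][:2],axis=1)<.25)&(abs(w[:,2]-.012)<.004); q=w[m]
    g=im[n].reshape(-1,3)[m].astype(int); q=q[(g.max(1)<130)]
    print("plate",len(q))
E
```

```text
cuff approx [0.46358673 0.26166354 0.04      ]
scene 312 [0.47639162 0.27053042 0.04285312] [0.49674303 0.28713799 0.05833227] [0.43930896 0.25030384 0.00809463]
0.008 312 ((468.7646789550781, 267.1640930175781), (53.29264831542969, 26.548192977905273), 19.796653747558594)
0.03 257 ((469.0069274902344, 267.2513122558594), (51.30559158325195, 26.548192977905273), 19.796653747558594)
0.045 177 ((468.5144958496094, 267.0660400390625), (41.477725982666016, 26.492555618286133), 19.921722412109375)
top 229 [0.46244934 0.26721081 0.04445661] [0.49388    0.28901606 0.05730658] [0.43642218 0.24829708 0.00907682]
0.008 229 ((464.9437561035156, 269.5089111328125), (52.767730712890625, 27.346107482910156), 19.937360763549805)
0.03 209 ((464.36163330078125, 269.29937744140625), (50.788787841796875, 27.16012954711914), 19.600162506103516)
0.045 144 ((464.3896179199219, 269.4037780761719), (40.067867279052734, 26.04937171936035), 19.76022720336914)
[[ 0.5702  0.1479  0.133 ]
 [ 0.5431  0.007   0.133 ]
 [ 0.4737 -0.1398  0.13  ]
 [ 0.5506 -0.0681  0.062 ]]
scene 325 [0.55962601 0.074739   0.13128341] [0.58118243 0.14690176 0.13837933] [0.53765343 0.00458229 0.11001872]
[0.21966705 0.9755749  0.5579509  0.06665633]
post 112 [ 0.48240166 -0.14420133  0.10938026] [ 0.48956898 -0.13754193  0.13760396] [ 0.47203586 -0.15424984  0.07508285]
plate 6206
top 306 [0.55520979 0.07567085 0.13019419] [0.57733081 0.14794933 0.13616792] [0.53468311 0.00795411 0.11381265]
[0.23251033 0.9725939  0.5552098  0.07567085]
post 57 [ 0.47627672 -0.14397971  0.11933137] [ 0.48423442 -0.13785154  0.13588027] [ 0.46979681 -0.15352514  0.0753461 ]
plate 6689
```

View pics/crop1.png

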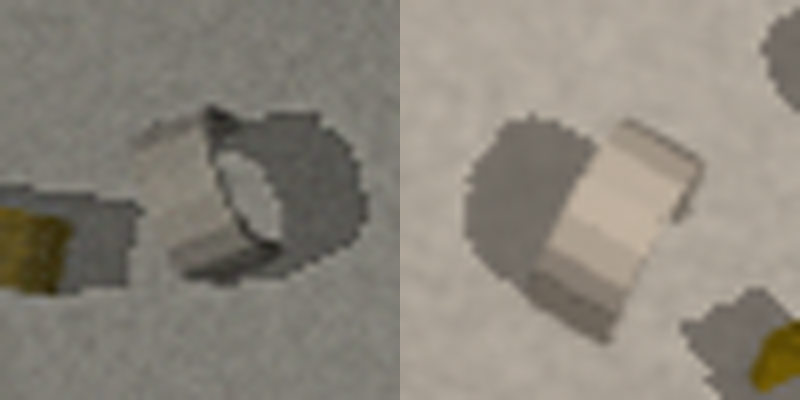

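The crop confirms a white open U standing on its legs, at about (0.467, 0.268) with its x axis at yaw 20°. Next I'll grasp it.

```bash
python3 - <<'E'
from h import *
c=np.array([.467,.2685]); yaw=np.radians(19.8); bar=np.array([.5575,.0757]); psi=np.radians(-13.1)
pst=np.array([.478,-.146])
for k in(0,np.pi):
    for nm,p,z,y in(("cuff",c,.079,yaw),("bar",bar,.17,psi),("post",pst,.16,psi-np.radians(30)),("postend",[.541,-.175],.16,psi-np.radians(30)+.64)):
        q=kin.inverse_kinematics(np.r_[p,z],down(y+k)); print(k,nm,None if q is None else np.round(q,2))
# finer stand numbers
for n in("scene","top"):
    w=cloud(n,np.load(f"pics/{n}0.npy")).reshape(-1,3); d=np.array([.2265,.974]); r=w[:,:2]-bar; s=r@d; t=r@np.array([d[1],-d[0]])
    m=(abs(t)<.025)&(abs(s)<.1)&(w[:,2]>.1)&(w[:,2]<.145); m2=m&(w[:,2]>.127)&(abs(s)<.06)
    print(n,"s range",np.percentile(s[m],[0,1,99,100]),"t",np.median(t[m2]),np.percentile(t[m2],[1,99]),np.polyfit(s[m2],t[m2],1))
    m=(np.linalg.norm(w[:,:2]-pst,axis=1)<.03)&(w[:,2]>.12); print("posttop",m.sum(),np.median(w[m],0),(w[m].max(0)+w[m].min(0))/2)
E
```

```text
0 cuff [-0.11  0.68 -0.68  2.    0.67  0.7  -0.87]
0 bar [ 0.34  0.58 -0.77  1.9   0.52  0.87 -0.92]
0 post [ 0.49  0.42 -0.38  2.07  0.24  0.69 -0.8 ]
0 postend [ 0.58  0.53 -0.48  1.91  0.34  0.79 -0.2 ]
3.141592653589793 cuff [ 0.21  0.97 -1.2   1.98  1.09  1.05  1.97]
3.141592653589793 bar [ 0.59  0.79 -1.19  1.89  0.85  1.08  1.97]
3.141592653589793 post [ 1.07  0.71 -1.19  2.04  0.82  0.98  1.84]
3.141592653589793 postend [ 0.07  0.49  0.17  1.94 -0.12  0.72 -2.94]
scene s range [-0.07317551 -0.06933324  0.09151098  0.09252125] t 0.0020178664916528713 [-0.004374    0.00761196] [0.00799174 0.00199589]
posttop 41 [ 0.48363239 -0.14602015  0.13056419] [ 0.48080242 -0.14698353  0.12903776]
top s range [-0.07009816 -0.06930193  0.09058789  0.09266832] t -0.002171509099061948 [-0.00772388  0.0040406 ] [ 0.00420237 -0.00191653]
posttop 38 [ 0.47687243 -0.14561484  0.12965998] [ 0.47718045 -0.14623137  0.12941989]
```

```bash
python3 - <<'E'
from h import *
T=lambda:round(env.get_state()['time'],2)
c=[.467,.2685]; q=down(np.radians(19.8))
env.reach([*c,.20],q); print(T())
env.grip(.075); env.movel([*c,.079],.12,stop_force=8); s=env.get_state(); print(T(),s['tcp_pos'],s['force'])
env.grip(.045,30); s=env.get_state(); print(T(),s['opening'],s['gripper_force'],s['force'],s['tcp_pos'])
env.movel([*c,.25],.15); s=env.get_state(); print(T(),s['opening'],s['gripper_force'])
b=np.array([.5598,.0855]); env.reach([*b,.26],down(np.radians(-13.1))); s=env.get_state(); print(T(),s['opening'],s['tcp_pos'],s['force'])
for n in("scene","top"):
    p,d=camera(n); cv2.imwrite(f"pics/{n}1raw.png",p); np.save(f"pics/{n}1.npy",d)
    u,v=np.clip(pix(n,[*b,.15])[0].astype(int),[100,75],[460,345]); cv2.imwrite(f"pics/h_{n}.png",cv2.resize(p[v-75:v+75,u-100:u+100],(400,300),interpolation=cv2.INTER_CUBIC))
cv2.imwrite("pics/hover.png",np.hstack([cv2.imread(f"pics/h_{n}.png") for n in("scene","top")]))
E
```

```text
3.51
4.93 [0.46740922 0.26885979 0.0796665 ] [-1.09116038  0.56710291 -0.08510096]
5.28 0.05172421154408346 30.32484921393916 [-0.1393853  -0.95298911  5.8097355 ] [0.46738527 0.26867876 0.07999951]
6.57 0.05141571769810863 31.384355183690786
7.4 0.05172809918813886 [0.55927639 0.08654317 0.25976161] [ 0.72175394  0.10434832 -1.23461559]
```

View pics/hover.png

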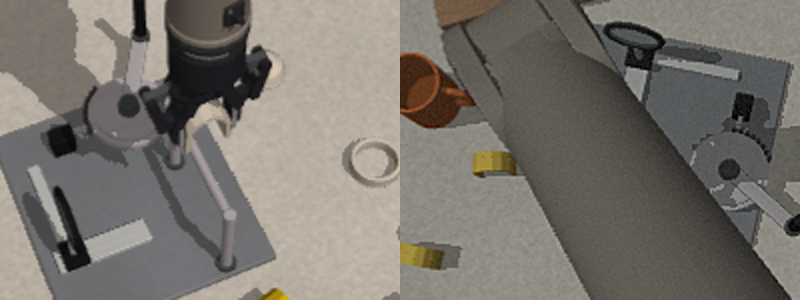

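Scene view: the cuff is held between the fingers at about (215,125), with the bar from (195,125) to (230,215) below. The arm blocks the top view. I'll check the sideways offset within the scene camera alone.

```bash
python3 - <<'E'
from h import *
b=np.array([.5598,.0855]);ps=np.radians(-13.1);ex=np.array([np.cos(ps),np.sin(ps)]);ey=np.array([-ex[1],ex[0]])
w=cloud("scene",np.load("pics/scene1.npy")).reshape(-1,3); g=cv2.imread("pics/scene1raw.png").reshape(-1,3).astype(int)
r=w[:,:2]-b; t=r@ex; s=r@ey
m=(g.min(1)>110)&(abs(t)<.05)&(abs(s)<.04)&(w[:,2]>.165)&(w[:,2]<.26)
print(m.sum(),"z",np.percentile(w[m,2],[0,2,98,100]),"t",np.percentile(t[m],[0,2,98,100]),"s",np.percentile(s[m],[0,2,98,100]))
k=m&(w[:,2]>np.percentile(w[m,2],98)-.004); print("top t",t[k].mean(),s[k].mean(),k.sum())
for z in np.arange(.17,.24,.008):
    k=m&(abs(w[:,2]-z)<.004); print(round(z,3),k.sum(),t[k].min() if k.any() else 0,t[k].max() if k.any() else 0)
bb=(abs(t)<.02)&(abs(s)<.07)&(w[:,2]>.127)&(w[:,2]<.14)&((s>.03)|(s<-.04)); print("bar t",np.median(t[bb]),bb.sum(),np.percentile(t[bb],[2,98]))
E
```

```text
222 z [0.18110086 0.18609884 0.23627042 0.24663344] t [-0.04036378 -0.03190323  0.02812388  0.02937546] s [-0.00957269 -0.00740178  0.013656    0.01439214]
top t -0.00111837736856578 0.0043842891420495765 56
0.17 0 0 0
0.178 1 -0.021696528805263113 -0.021696528805263113
0.186 10 -0.02514040250856545 0.025274825696615478
0.194 10 -0.031746763296948394 0.024999096240407588
0.202 13 -0.032685434479237586 0.02838634063703985
0.21 15 -0.03205498074170371 0.02795752098351981
0.218 25 -0.024092796346037032 0.029375462364532434
0.226 56 -0.022040158207075968 0.028244348622282037
0.234 91 -0.0156850913697578 0.016842743965718308
bar t 0.002461159886491447 80 [-0.00351972  0.00741676]
```

```bash
python3 - <<'E'
from h import *
T=lambda:round(env.get_state()['time'],2)
ps=np.radians(-13.1); b=np.array([.5598,.0855])+.001*np.array([np.cos(ps),np.sin(ps)]); q=down(ps)
env.movel([*b,.26],.1,rot=q)
print(env.movel([*b,.176],.08,stop_force=6)); print(T(),env.get_state()['tcp_pos'],env.get_state()['force'])
print(env.movel([*b,.160],.02,stop_force=3)); s=env.get_state();print(T(),s['tcp_pos'],s['force'],s['opening'])
env.grip(.066); s=env.get_state();print(T(),s['tcp_pos'],s['force'],s['opening'])
env.grip(.08)
env.movel([*b,.26],.12); print(T())
p1=np.array([.40,-.06]); env.reach([.42,-.20,.26],down(np.radians(-43))); print(T())
for n in("scene","top"):
    p,d=camera(n); cv2.imwrite(f"pics/{n}2raw.png",p); np.save(f"pics/{n}2.npy",d)
    u,v=np.clip(pix(n,[.53,-.02,.1])[0].astype(int),[100,75],[460,345]); cv2.imwrite(f"pics/h_{n}.png",cv2.resize(p[v-75:v+75,u-100:u+100],(400,300),interpolation=cv2.INTER_CUBIC))
cv2.imwrite("pics/hung.png",np.hstack([cv2.imread(f"pics/h_{n}.png") for n in("scene","top")]))
E
```

```text
False
8.95 [0.56111963 0.08546047 0.17654384] [ 0.41782147  0.89643909 -0.21299242]
True
9.53 [0.56079741 0.08526253 0.16492054] [-1.50425232 -0.64832658  5.70461827] 0.05140874001349927
9.82 [0.56017689 0.08491957 0.16404171] [ 0.32541002 -0.39598939 -0.78577608] 0.06600750155183523
11.07
12.28
```

View pics/hung.png

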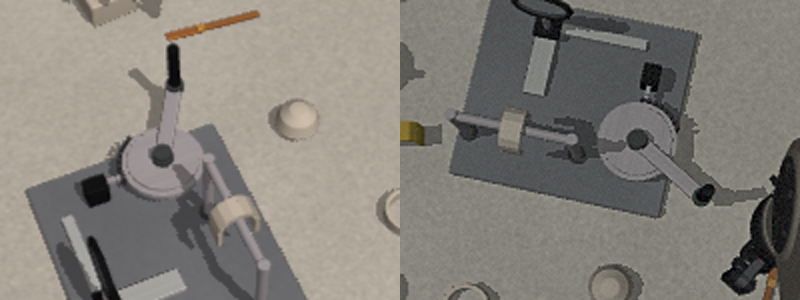

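The cuff hangs level astride the bar: scene crop (235,218), top crop (513,130). The lever post top is at top crop (705,195). I'll cage the post loosely between the fingers and push with the rear one, logging force.

```bash
cat > lev.py <<'E'
from h import *
PSI=np.radians(-13.1); PV=np.array([.554,-.066]); A0=PSI-np.radians(120); Z=.158
def pose(th): 
    a=A0+th; return np.r_[PV+.11*np.array([np.cos(a),np.sin(a)]),Z],down(a+np.pi/2)
def read():
    s=env.get_state(); r=s['tcp_pos'][:2]-PV; a=np.arctan2(r[1],r[0]); t=np.array([-np.sin(a),np.cos(a)])
    f=s['force'][:2]; return s['time'],a-A0,np.hypot(*r),-f@t,f@(r/np.hypot(*r)),s['force'][2],s['opening']
def go(th,v=.03):
    p,q=pose(th); env.movel(p,v,rot=q); F=[]
    for _ in range(4): env.dwell(.02); F.append(read())
    m=np.mean(F,0); print("cmd %.3f t %.2f th %.3f r %.4f Ft %.1f Fr %.1f Fz %.1f op %.4f"%(th,*m)); return m
E
python3 - <<'E'
from lev import *
p,q=pose(0.); env.reach([p[0],p[1],.26],q); env.grip(.05)
print(env.movel(p,.1,stop_force=6)); print(read())
env.grip(.024,20); print(read())
for th in np.arange(.02,.25,.02): go(th)
E
```

```text
False
(14.3583, np.float64(0.003138314072108628), np.float64(0.10972804127192673), np.float64(0.3436223862480115), np.float64(0.29465729026935494), np.float64(0.4281939993607262), 0.049822241606681264)
(14.725, np.float64(0.0008594123525398345), np.float64(0.10999832513670123), np.float64(-0.04931740392911473), np.float64(-0.6227297777098952), np.float64(0.06087747867039171), 0.024095319123342188)
cmd 0.020 t 15.02 th 0.020 r 0.1100 Ft 0.3 Fr 0.0 Fz -0.2 op 0.0239
cmd 0.040 t 15.33 th 0.040 r 0.1100 Ft -0.1 Fr 0.2 Fz -0.2 op 0.0240
cmd 0.060 t 15.65 th 0.052 r 0.1100 Ft 4.3 Fr 0.3 Fz 2.5 op 0.0240
cmd 0.080 t 15.97 th 0.067 r 0.1101 Ft 7.1 Fr 0.0 Fz 3.9 op 0.0239
cmd 0.100 t 16.28 th 0.087 r 0.1101 Ft 7.0 Fr 0.3 Fz 3.9 op 0.0241
cmd 0.120 t 16.60 th 0.109 r 0.1101 Ft 6.3 Fr 0.3 Fz 3.2 op 0.0239
cmd 0.140 t 16.92 th 0.131 r 0.1101 Ft 5.8 Fr 0.2 Fz 3.2 op 0.0241
cmd 0.160 t 17.23 th 0.153 r 0.1102 Ft 5.4 Fr 0.2 Fz 2.7 op 0.0240
cmd 0.180 t 17.55 th 0.175 r 0.1102 Ft 5.3 Fr 0.2 Fz 2.0 op 0.0240
cmd 0.200 t 17.87 th 0.200 r 0.1102 Ft 4.2 Fr 0.4 Fz 0.8 op 0.0240
cmd 0.220 t 18.18 th 0.214 r 0.1101 Ft 5.5 Fr 0.4 Fz 2.4 op 0.0240
cmd 0.240 t 18.50 th 0.230 r 0.1101 Ft 7.3 Fr 0.2 Fz 3.4 op 0.0240
```

First notch felt at th≈0.20: the force dropped to 4 N, then rose to 7 N. First contact was at about 0.047, so the lever angle is th − 0.045. I'll continue to the third notch.

```bash
python3 - <<'E'
from lev import *
for th in np.arange(.26,.585,.02): go(th)
E
```

```text
cmd 0.260 t 18.82 th 0.251 r 0.1101 Ft 7.0 Fr 0.3 Fz 2.8 op 0.0241
cmd 0.280 t 19.13 th 0.273 r 0.1101 Ft 6.6 Fr 0.4 Fz 2.2 op 0.0240
cmd 0.300 t 19.45 th 0.294 r 0.1101 Ft 5.5 Fr 0.5 Fz 2.2 op 0.0239
cmd 0.320 t 19.77 th 0.316 r 0.1102 Ft 4.9 Fr 0.2 Fz 1.8 op 0.0240
cmd 0.340 t 20.08 th 0.338 r 0.1102 Ft 5.0 Fr 0.6 Fz 1.2 op 0.0241
cmd 0.360 t 20.40 th 0.360 r 0.1102 Ft 3.4 Fr 0.1 Fz 0.7 op 0.0239
cmd 0.380 t 20.72 th 0.375 r 0.1101 Ft 5.3 Fr 0.2 Fz 2.3 op 0.0239
cmd 0.400 t 21.03 th 0.390 r 0.1101 Ft 7.4 Fr 0.3 Fz 3.0 op 0.0239
cmd 0.420 t 21.35 th 0.411 r 0.1101 Ft 7.0 Fr 0.1 Fz 3.3 op 0.0241
cmd 0.440 t 21.67 th 0.433 r 0.1101 Ft 6.7 Fr 0.1 Fz 2.4 op 0.0242
cmd 0.460 t 21.98 th 0.455 r 0.1101 Ft 5.7 Fr 0.2 Fz 2.0 op 0.0242
cmd 0.480 t 22.30 th 0.476 r 0.1102 Ft 5.1 Fr 0.3 Fz 1.4 op 0.0238
cmd 0.500 t 22.62 th 0.498 r 0.1102 Ft 4.7 Fr 0.2 Fz 1.1 op 0.0242
cmd 0.520 t 22.93 th 0.520 r 0.1101 Ft 3.6 Fr 0.1 Fz 0.7 op 0.0241
cmd 0.540 t 23.25 th 0.535 r 0.1101 Ft 6.4 Fr 0.4 Fz 2.6 op 0.0240
cmd 0.560 t 23.57 th 0.550 r 0.1101 Ft 7.8 Fr 0.1 Fz 3.2 op 0.0240
cmd 0.580 t 23.88 th 0.572 r 0.1101 Ft 7.2 Fr 0.3 Fz 3.0 op 0.0239
```

Force minima came at 0.200, 0.360 and 0.520, which is three clicks. The fourth is due at about 0.680.

```bash
python3 - <<'E'
from lev import *
for th in (.60,.62,.64,.66,.67,.68): 
    m=go(th)
env.dwell(.5); print(read())
for n in("scene","top"):
    p,d=camera(n); cv2.imwrite(f"pics/{n}3raw.png",p); np.save(f"pics/{n}3.npy",d)
    u,v=np.clip(pix(n,[.56,-.02,.1])[0].astype(int),[100,75],[460,345]); cv2.imwrite(f"pics/h_{n}.png",cv2.resize(p[v-75:v+75,u-100:u+100],(400,300),interpolation=cv2.INTER_CUBIC))
cv2.imwrite("pics/end.png",np.hstack([cv2.imread(f"pics/h_{n}.png") for n in("scene","top")]))
E
```

```text
cmd 0.600 t 24.20 th 0.593 r 0.1101 Ft 6.9 Fr -0.1 Fz 2.7 op 0.0238
cmd 0.620 t 24.52 th 0.615 r 0.1102 Ft 6.0 Fr 0.6 Fz 2.4 op 0.0241
cmd 0.640 t 24.83 th 0.637 r 0.1102 Ft 5.7 Fr 0.5 Fz 1.7 op 0.0241
cmd 0.660 t 25.15 th 0.658 r 0.1102 Ft 5.0 Fr -0.3 Fz 0.7 op 0.0241
cmd 0.670 t 25.47 th 0.669 r 0.1102 Ft 5.0 Fr -0.2 Fz 1.1 op 0.0239
cmd 0.680 t 25.78 th 0.680 r 0.1102 Ft 4.7 Fr 0.7 Fz 0.8 op 0.0239
(26.3083, np.float64(0.6797737756670603), np.float64(0.1100202209556334), np.float64(3.363804950957696), np.float64(-0.6399887799196838), np.float64(1.183610998809374), 0.023537366198266525)
```

View pics/end.png

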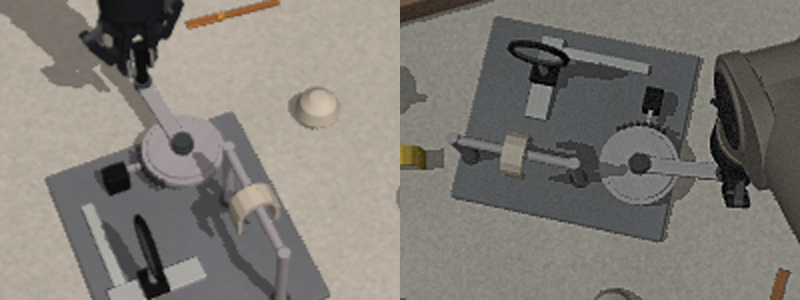

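The cuff still hangs at scene crop (255,205). The post is held at scene crop (140,70), and the lens has moved toward the bar, now at top crop (540,50). A tiny nudge should confirm the notch bottom, where force starts to rise, well short of the 0.76 crest. Then I'll hand in.

```bash
python3 - <<'E'
from lev import *
go(.685); env.dwell(.4); print(read()); print(job.job_done())
E
```

```text
cmd 0.685 t 26.70 th 0.685 r 0.1100 Ft 5.3 Fr 0.4 Fz 0.8 op 0.0240
(27.125, np.float64(0.6849116822743451), np.float64(0.11002450304934187), np.float64(5.159711166548259), np.float64(0.5522693994180816), np.float64(0.35018765990660056), 0.023896821562418243)
the job is handed in; nothing more can be done
None
```

I handed the job in at about 27 s: the cuff hangs by itself on the bar, and the post is held at the fourth click, lever angle about 0.64 rad as inferred from push force and arm position; I got no verdict back.

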